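# Stack the washed sample cups

## Robot

A 7-joint arm with a two-finger parallel gripper is mounted at the origin on the work surface. World frame = base frame: x ahead of the robot, y to its left, z up, the work surface at z = 0. Lengths are in m, angles in rad, forces in N, time in s.
With the tool pointing down it reaches from about 0.4 to 0.85 m from the base axis. Payload 4.5 kg.
Tool frame: the origin (TCP) lies midway between the tips of the shut fingers; the grasp point (between the pads) lies 19 mm behind it; z points along the fingers, y is the line along which they close (so a half turn about z gives the same grasp; the last joint's range is limited). The gripper opens to 85 mm and grips with 20 to 120 N. Pads are 22 mm wide; open, the fingers measure 114 mm over their backs; the gripper's body (76 mm by 85 mm) begins 54 mm behind the grasp point. The pads swing forward as they close: fully open they stand 13 mm farther back than shut.
Start: joints at [1.303, 0.689, -0.195, 1.565, 0.157, 0.902, -0.215], TCP at [0.186, -0.597, 0.231] pointing down, gripper open.
Joint ranges: [-3.01, 3.01], [-0.46, 2.08], [-1.47, 1.51], [0.13, 2.56], [-1, 4.14], [0.04, 2.09], [-2.66, 2.66]. Speed limits (rad/s): [2.57, 2.57, 3.14, 3.14, 3.14, 3.14, 3.14].

## Interface

Orientations are given as a rotation vector (axis times angle).
In Python, from plant import r, imaging gives the robot as it stands.
- The arm moves only by the tool carry_out, never from a script. Its argument "motion" is a list of rows, each an object with "slide": the shift along the tool's x, y, z in m, a list of three; "dr": the turn, a rotation vector about the tool's x, y, z in degrees, a list of three; "fingers": the closure, from -1 (fully open) to 1 (shut), so that 0 is half open. In form: [{"slide": [x, y, z], "dr": [wx, wy, wz], "fingers": fingers}, ...]. A call has 1 to 10 rows; each row is the pose to reach, as a shift and turn from the pose commanded when the call began, along the tool's axes at that moment; what a row does not reach only later rows make up. A row lasts 1/8 s, in which the tool goes at most 62.5 mm and 10.7 degrees, less where a joint would pass 70% of its speed; a pose out of reach is approached as far as the arm can. A call with a gripper value outside its range is refused whole. The fingers move at their own pace and stop on an object; the grip force is fixed at half the most. Time passes only in rows, so rows that repeat a pose let the fingers close. It gives the time, the measured TCP pose, the force, the opening and the grip force at its end, in the units of the state.
- r.state(): the state, without advancing time (a new reading comes with each control period).
- imaging.capture(name): name is "side" or "top"; returns a dict with "frame" (420x560x3 uint8, red, green, blue), "fx", "fy", "cx", "cy" (pixels), "k1" (the pictures are not rectified: a ray, as slopes to the right and down, at radius r is drawn at 1 + k1 r^2 times it, then the intrinsics apply), "position" and "attitude" of the camera in the world. Camera axes: x right, y up, looking along -z (the intrinsics and any distortion apply to the point x, -y, -z); pixel columns grow to the right and rows downward; lengths in m; the calibration is good to about 2 mm. A picture is of the moment at which its call begins. There is no depth.
- r.close_job(): hands the job in; it is judged then, once.
The state is a dict: "time_s": time; "qpos": joint angles; "dq": joint speeds; "joint_efforts": joint torques, N m; "position": TCP position; "orientation": TCP orientation; "ft_force": force on the tool from outside, world axes, zero at the start; "ft_torque": the same for the moment, N m; "finger_gap": opening from 0.0 (shut) to 1.0 (fully open); "gripper_force": force on a finger pad.
Only numpy, scipy, OpenCV 4.12 (cv2) and the standard library are available. Lean on these libraries where they do the work, as an engineer would, in place of code of your own. Each camera call takes 0.05 s, during which the arm holds its last target. There are 200 camera calls.

## Task

Put the washed sample cups away: stack the three round cups upright on the round steel stand, largest at the bottom and smallest on top, each seated fully in the mouth of the one below. The square cup does not nest with them, so stand it upright in the grey tray. Leave the two amber vials standing where they are.

Things in the scene. Friction and masses are not known exactly. Their poses are not given: they have to be found in the camera images.
- large_center (a point): The largest round white plastic cup, upright, straight-sided, 66 mm in diameter, 66 mm tall. Mouth: a recess 62 mm across, 10 mm deep, 2 mm rim wall, flat ledge below round a narrower bore. Its foot fits the stand's recess with 4 mm to spare all round. This point: its centre, half-way up (33 mm above its underside); z up out of the mouth.
- medium_center (a point): The middle-sized round white plastic cup, upright, straight-sided, 54 mm in diameter, 58 mm tall. Mouth: a recess 50 mm across, 10 mm deep, 2 mm rim wall, flat ledge below round a narrower bore. Sits 10 mm deep in the large cup's mouth, on its ledge, 4 mm to spare all round; its upper 48 mm stay clear: grip it there. This point: its centre, half-way up (29 mm above its underside); z up out of the mouth.
- small_center (a point): The smallest round white plastic cup, upright, straight-sided, 42 mm in diameter, 50 mm tall. Mouth: a recess 38 mm across, 10 mm deep, 2 mm rim wall, flat ledge below round a narrower bore. Sits 10 mm deep in the middle cup's mouth, on its ledge, 4 mm to spare all round; its upper 40 mm stay clear: grip it there. This point: its centre, half-way up (25 mm above its underside); z up out of the mouth.
- square_center (a point): The square white plastic cup, standing upright, straight-sided, 54 x 54 mm outside and 58 mm tall, open on top with 5 mm walls: the odd one, too wide at the corners to nest in a round cup. This point is its centre, half-way up (29 mm above its underside); x and y are square to its sides, z up.
- stand: Round steel stacking stand, fixed to the bench: a disc 86 mm in diameter with a raised rim 14 mm high round a flat recess 74 mm across, whose floor is 6 mm above the bench. Origin: centre of its underside, on the bench; z up.
- tray_floor (a point): Square grey plastic tray, fixed to the bench, 112 x 112 mm outside, 104 x 104 mm inside, walls 4 mm thick and 20 mm high above the bench. This point is the centre of its inner floor, 5 mm above the bench; x and y are square to its walls.
- vial_a_center (a point): Small amber glass vial with a black cap, 23 mm in diameter, 42 mm tall, standing loose on the bench among the cups; to be left alone. This point is its centre, 21 mm above the bench.
- vial_b_center (a point): Small amber glass vial with a white cap, 23 mm in diameter, 42 mm tall, standing loose on the bench among the cups; to be left alone. This point is its centre, 21 mm above the bench.
Things that resemble listed ones, but are neither listed nor needed, are in the scene too. What is shaped like the part that bears medium_center but brown or red is not meant.

How it is judged:
By the outcome, as a careful person would: the job done as asked, in the order asked, and still so for the second after the job is handed in, with the robot touching nothing.
It also fails if it takes over 112 s, if anything falls off the work surface, if the arm or the gripper's body presses on something with over 40 N, if the wrist force passes 120 N, or if a joint passes its speed limit or range.

## Working session

There is one attempt and no reset: what is moved stays moved. The work goes in short steps, Python scripts to look and compute and a tool call to move; the robot and the scene stay as the last step left them, time stands still between calls to the robot, and variables do not carry over. Pictures are saved under pics/ and viewed, at most 14 in all, crops included, and the job is handed in when it is done.

Besides the shell and the picture viewer there is one more tool, called after "Call:" as name(argument=value, ...) on one line, values as JSON. carry_out: Moves the arm, as the interface text tells. Its arguments: {"type":"object","properties":{"motion":{"type":"array"}},"required":["motion"]}

```bash
mkdir -p pics; ls; python3 - <<'E'
from plant import r, imaging
import cv2
print(r.state())
for n in("top","side"):
    c=imaging.capture(n); f=c.pop("frame"); print(n,c)
    cv2.imwrite(f"pics/{n}0.png",cv2.resize(f[:,:,::-1],(800,600),interpolation=cv2.INTER_CUBIC))
E
```

```text
pics
{'time_s': 0.0, 'qpos': array([ 1.30280448,  0.69000394, -0.19455962,  1.56637718,  0.15730544,
        0.90251817, -0.21508548]), 'dq': array([-1.79159542e-05,  8.71928283e-04,  2.08164477e-04, -3.88264631e-04,
        3.09037055e-04, -9.47546413e-05, -1.89852559e-04]), 'joint_efforts': array([-6.59389258e-06, -5.39604700e+01, -1.26628730e+00, -1.58539528e+01,
        9.16450837e-03,  9.52594739e-03,  9.23127175e-06]), 'position': array([ 0.18554096, -0.5961173 ,  0.23046394]), 'orientation': array([-3.10401384e+00, -4.72195526e-01,  6.30754409e-04]), 'ft_force': array([ 0.29119534, -0.31416176, -0.09382995]), 'ft_torque': array([-0.01738851, -0.05091176, -0.06054865]), 'gripper_force': 0.0, 'finger_gap': 1.0012030862671597}
top {'fx': 456.2673555883422, 'fy': 456.2673555883422, 'cx': 277.515058928669, 'cy': 205.02792276521495, 'k1': 0.024665140302344877, 'position': array([ 0.36629815, -0.03649233,  1.20543528]), 'attitude': array([ 0.15262785, -0.13661141, -1.54669394])}
side {'fx': 504.7763767706653, 'fy': 504.7763767706653, 'cx': 286.82487660378916, 'cy': 215.70581151401316, 'k1': 0.06431798791236186, 'position': array([0.51558274, 0.71525838, 0.67838821]), 'attitude': array([ 0.05082075, -1.31228434, -2.80639157])}
```

View pics/top0.png

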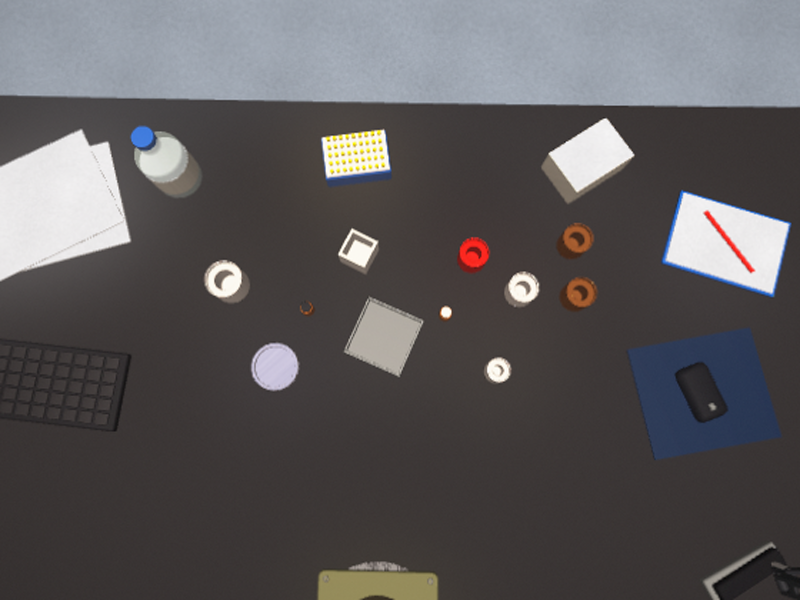

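View pics/side0.png

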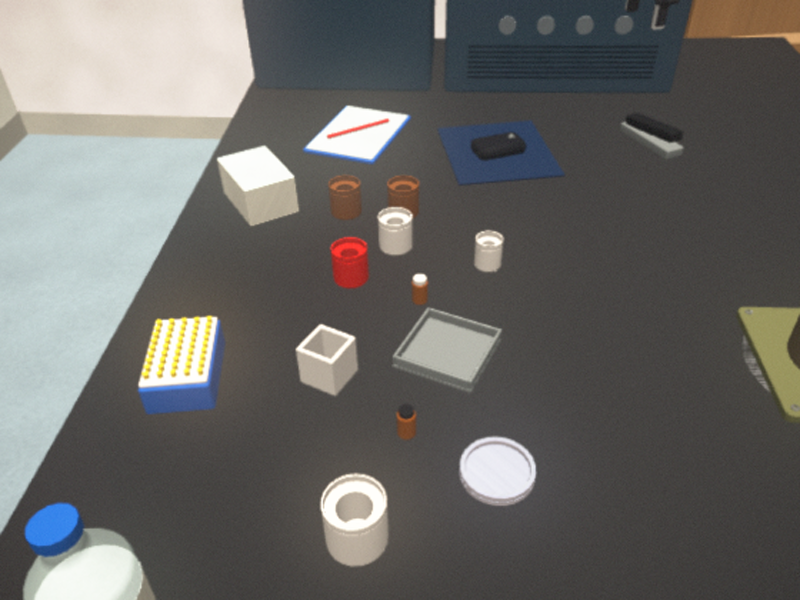

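Top view (800-px picture): round white cups at (226,279) large, (522,287) medium and (498,370) small. Square cup at (358,248), tray (384,337), stand (275,367), vials (306,308) and (446,313). The decoys are red (474,252) and brown (578,237), (580,291). Next I'll work out positions and check them with an overlay crop.

```bash
cat > h.py <<'E'
import numpy as np, cv2
from scipy.spatial.transform import Rotation as R
from plant import r, imaging
def ray_pt(c,u,v,z):
    d=np.array([(u-c['cx'])/c['fx'],(v-c['cy'])/c['fy']]); s=d.copy()
    for _ in range(20): s=d/(1+c['k1']*(s@s))
    w=R.from_rotvec(c['attitude']).apply([s[0],-s[1],-1])
    p=np.array(c['position']); return p+w*(z-p[2])/w[2]
def proj(c,P):
    q=R.from_rotvec(c['attitude']).inv().apply(np.atleast_2d(P)-c['position'])
    s=np.c_[q[:,0],-q[:,1]]/(-q[:,2:]); s=s*(1+c['k1']*(s**2).sum(1))[:,None]
    return s*[c['fx'],c['fy']]+[c['cx'],c['cy']]
def circ(x,y,z,d):
    t=np.linspace(0,2*np.pi,60); return np.c_[x+d/2*np.cos(t),y+d/2*np.sin(t),0*t+z]
def sq(x,y,z,a,yaw):
    t=np.radians(yaw)+np.pi/4+np.arange(5)*np.pi/2; return np.c_[x+a/2**.5*np.cos(t),y+a/2**.5*np.sin(t),0*t+z]
def crop(c,curves,box,name,k):
    x0,y0,x1,y1=box; f=cv2.resize(c['frame'][y0:y1,x0:x1,::-1],None,fx=k,fy=k,interpolation=cv2.INTER_CUBIC)
    for P in curves:
        p=(proj(c,P)-[x0,y0]+.5)*k-.5
        cv2.polylines(f,[np.round(p*8).astype(np.int32)],False,(0,255,0),1,cv2.LINE_AA,3)
    cv2.imwrite('pics/'+name,f)
def go(x,y,z,yaw=None):
    """slide/dr from the present pose to TCP x,y,z, tool down; yaw = world angle of the tool's y axis, deg"""
    s=r.state(); T=R.from_rotvec(s['orientation'])
    if yaw is None: dr=np.zeros(3)
    else:
        a=np.radians(yaw); yy=np.array([np.cos(a),np.sin(a),0]); best=[]
        for g in(1,-1):
            zz=np.array([0,0,-1]); Y=yy*g; M=np.c_[np.cross(Y,zz),Y,zz]
            best.append((T.inv()*R.from_matrix(M)).as_rotvec(degrees=True))
        dr=min(best,key=np.linalg.norm)
    print('slide',np.round(T.inv().apply(np.array([x,y,z])-s['position']),4),'dr',np.round(dr,2))
def st():
    s=r.state(); T=R.from_rotvec(s['orientation']).as_matrix()
    print('t',round(s['time_s'],2),'p',np.round(s['position'],4),'ydir',np.degrees(np.arctan2(T[1,1],T[0,1])).round(1),'zax',T[:,2].round(3),'F',np.round(s['ft_force'],1),'gap',round(s['finger_gap'],3),'gf',round(s['gripper_force'],1),'q7',s['qpos'][6].round(2))
E
python3 - <<'E'
from h import *
st()
c=imaging.capture('top')
k=1.42857
P=dict(large=(223,277,.066),medium=(522,287,.058),small=(498,369,.05),square=(358,246,.058),stand=(275,367,.014),tray=(384,337,.005),va=(305,307,.042),vb=(446,312,.042))
g=cv2.cvtColor(c['frame'],cv2.COLOR_RGB2HSV); 
W={n:ray_pt(c,(u+.5)/k-.5,(v+.5)/k-.5,z) for n,(u,v,z) in P.items()}
for n,w in W.items(): print(n,w.round(4))
D=dict(large=66,medium=54,small=42,stand=86,va=23,vb=23)
C=[circ(*W[n],D[n]/1e3) for n in D]+[circ(W[n][0],W[n][1],0,D[n]/1e3) for n in('large','medium','small')]
C+=[sq(*W['square'],.054,65),sq(*W['tray'][:2],.02,.112,65)]
crop(c,C,(135,150,335,280),'ovL.png',4)
crop(c,C,(295,150,425,280),'ovR.png',4.5)
E
```

```text
t 0.1 p [ 0.1856 -0.5962  0.2306] ydir -72.7 zax [-0.001  0.002 -1.   ] F [ 0.1 -0.4  0.2] gap 1.004 gf 0.0 q7 -0.22
large [0.6026 0.2883 0.066 ]
medium [ 0.5958 -0.2466  0.058 ]
small [ 0.4494 -0.2036  0.05  ]
square [0.6662 0.0494 0.058 ]
stand [0.4477 0.1968 0.014 ]
tray [ 5.074e-01 -1.000e-04  5.000e-03]
va [0.5549 0.143  0.042 ]
vb [ 0.5505 -0.1121  0.042 ]
```

View pics/ovL.png

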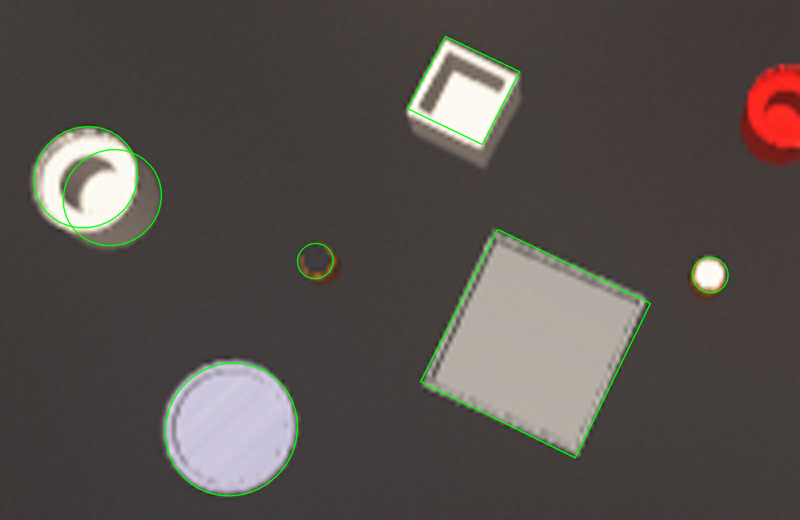

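View pics/ovR.png

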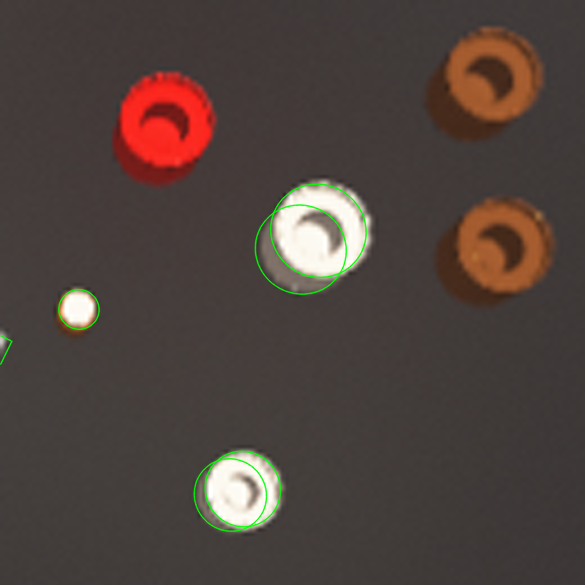

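The overlays agree to about 2 mm. The white round cups are the three meant, since their sizes match 66, 54 and 42 mm; red (474,252) and brown (578,237), (580,291) are decoys. The square cup and the tray are both turned about 65°.

Refined positions: large (0.600, 0.287), stand (0.448, 0.197), medium (0.596, −0.2475), small (0.449, −0.204).

```bash
python3 -c "
from h import *
go(.5,-.1,.24,-90)"
```

```text
slide [ 0.4478 -0.3804 -0.0088] dr [-0.08  0.02 17.29]
```

Call:
carry_out(motion=[{"slide": [0.448, -0.38, -0.009], "dr": [0, 0, 17.3], "fingers": -1}, {"slide": [0.448, -0.38, -0.009], "dr": [0, 0, 17.3], "fingers": -1}, {"slide": [0.448, -0.38, -0.009], "dr": [0, 0, 17.3], "fingers": -1}, {"slide": [0.448, -0.38, -0.009], "dr": [0, 0, 17.3], "fingers": -1}, {"slide": [0.448, -0.38, -0.009], "dr": [0, 0, 17.3], "fingers": -1}, {"slide": [0.448, -0.38, -0.009], "dr": [0, 0, 17.3], "fingers": -1}, {"slide": [0.448, -0.38, -0.009], "dr": [0, 0, 17.3], "fingers": -1}, {"slide": [0.448, -0.38, -0.009], "dr": [0, 0, 17.3], "fingers": -1}, {"slide": [0.448, -0.38, -0.009], "dr": [0, 0, 17.3], "fingers": -1}, {"slide": [0.448, -0.38, -0.009], "dr": [0, 0, 17.3], "fingers": -1}])

```text
time_s: 1.4
position: [0.5026, -0.096, 0.2403]
orientation: [-3.14, -0.01, -0.002]
ft_force: [-1.6, -0.6, 1.2]
finger_gap: 1.002
gripper_force: 0.0
```

```bash
python3 -c "
from h import *
st(); go(.6,.287,.14,-90)"
```

```text
t 1.4 p [ 0.5026 -0.096   0.2403] ydir -89.6 zax [ 0.001  0.002 -1.   ] F [-1.6 -0.6  1.2] gap 1.002 gf 0.0 q7 -1.51
slide [ 0.0996 -0.3822  0.1012] dr [-0.11 -0.08  0.36]
```

Call:
carry_out(motion=[{"slide": [0.1, -0.387, 0.1], "dr": [0, 0, 0], "fingers": -1}, {"slide": [0.1, -0.387, 0.1], "dr": [0, 0, 0], "fingers": -1}, {"slide": [0.1, -0.387, 0.1], "dr": [0, 0, 0], "fingers": -1}, {"slide": [0.1, -0.387, 0.1], "dr": [0, 0, 0], "fingers": -1}, {"slide": [0.1, -0.387, 0.1], "dr": [0, 0, 0], "fingers": -1}, {"slide": [0.1, -0.387, 0.1], "dr": [0, 0, 0], "fingers": -1}, {"slide": [0.1, -0.387, 0.1], "dr": [0, 0, 0], "fingers": -1}, {"slide": [0.1, -0.387, 0.1], "dr": [0, 0, 0], "fingers": -1}, {"slide": [0.1, -0.387, 0.1], "dr": [0, 0, 0], "fingers": -1}, {"slide": [0.1, -0.387, 0.1], "dr": [0, 0, 0], "fingers": -1}])

```text
time_s: 2.65
position: [0.6011, 0.2839, 0.1407]
orientation: [3.14, -0.004, 0.001]
ft_force: [0.7, 0.1, 0.3]
finger_gap: 0.996
gripper_force: 0.0
```

```bash
python3 -c "
from h import *
st(); c=imaging.capture('side')
C=[circ(.6,.287,.066,.066),circ(.6,.287,0,.066)]
crop(c,C,(180,240,420,420),'s1.png',3.3)
st(); go(.6,.287,.02,-90)"
```

```text
t 2.65 p [0.6011 0.2839 0.1407] ydir -90.2 zax [ 0.    -0.001 -1.   ] F [0.7 0.1 0.3] gap 0.996 gf 0.0 q7 -2.07
t 2.7 p [0.6011 0.2842 0.1408] ydir -90.1 zax [ 0.    -0.001 -1.   ] F [0.  0.5 0.6] gap 0.997 gf 0.0 q7 -2.07
slide [-0.0012 -0.0029  0.1207] dr [ 0.06 -0.03 -0.15]
```

View pics/s1.png

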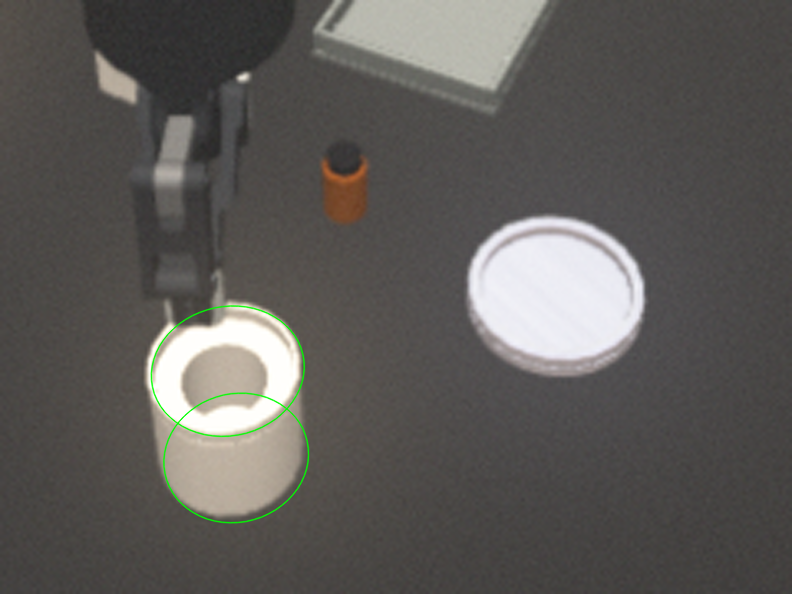

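The crop shows the large cup at (226,370), within about 2 mm of the overlay, and the open gripper above it. I'll descend and grip.

Call:
carry_out(motion=[{"slide": [0, -0.002, 0.04], "dr": [0, 0, 0], "fingers": -1}, {"slide": [0, -0.002, 0.08], "dr": [0, 0, 0], "fingers": -1}, {"slide": [0, -0.002, 0.11], "dr": [0, 0, 0], "fingers": -1}, {"slide": [0, -0.002, 0.12], "dr": [0, 0, 0], "fingers": -1}, {"slide": [0, -0.002, 0.12], "dr": [0, 0, 0], "fingers": -1}, {"slide": [0, -0.002, 0.12], "dr": [0, 0, 0], "fingers": 1}, {"slide": [0, -0.002, 0.12], "dr": [0, 0, 0], "fingers": 1}, {"slide": [0, -0.002, 0.12], "dr": [0, 0, 0], "fingers": 1}, {"slide": [0, -0.002, 0.12], "dr": [0, 0, 0], "fingers": 1}, {"slide": [0, -0.002, 0.12], "dr": [0, 0, 0], "fingers": 1}])

```text
time_s: 3.95
position: [0.6021, 0.2886, 0.0223]
orientation: [-3.14, 0.0, -0.005]
ft_force: [-0.1, -0.6, 6.6]
finger_gap: 0.755
gripper_force: 67.3
```

```bash
python3 -c "
from h import *
st()"
```

```text
t 3.95 p [0.6021 0.2886 0.0223] ydir -90.0 zax [ 0.003  0.001 -1.   ] F [-0.1 -0.6  6.6] gap 0.755 gf 67.3 q7 -2.08
```

Call:
carry_out(motion=[{"slide": [0, 0, -0.03], "dr": [0, 0, 0], "fingers": 1}, {"slide": [0, 0, -0.06], "dr": [0, 0, 0], "fingers": 1}, {"slide": [-0.04, 0.023, -0.07], "dr": [0, 0, 0], "fingers": 1}, {"slide": [-0.08, 0.046, -0.07], "dr": [0, 0, 0], "fingers": 1}, {"slide": [-0.12, 0.07, -0.07], "dr": [0, 0, 0], "fingers": 1}, {"slide": [-0.153, 0.0905, -0.06], "dr": [0, 0, 0], "fingers": 1}, {"slide": [-0.153, 0.0905, -0.04], "dr": [0, 0, 0], "fingers": 1}, {"slide": [-0.153, 0.0905, -0.04], "dr": [0, 0, 0], "fingers": 1}, {"slide": [-0.153, 0.0905, -0.04], "dr": [0, 0, 0], "fingers": 1}])

```text
time_s: 5.08
position: [0.4486, 0.1983, 0.0608]
orientation: [-3.141, 0.0, -0.003]
ft_force: [0.0, 0.2, -2.5]
finger_gap: 0.752
gripper_force: 67.6
```

```bash
python3 -c "
from h import *
st(); c=imaging.capture('side')
x,y,z=r.state()['position']; b=z-.0223
C=[circ(x-.001,y,b+.066,.066),circ(x-.001,y,b,.066),circ(.448,.197,.014,.086),circ(.448,.197,.014,.074)]
crop(c,C,(240,200,480,380),'s2.png',3.3)"
```

```text
t 5.08 p [0.4486 0.1983 0.0608] ydir -90.0 zax [ 0.002  0.001 -1.   ] F [ 0.   0.2 -2.5] gap 0.752 gf 67.6 q7 -2.08
```

View pics/s2.png

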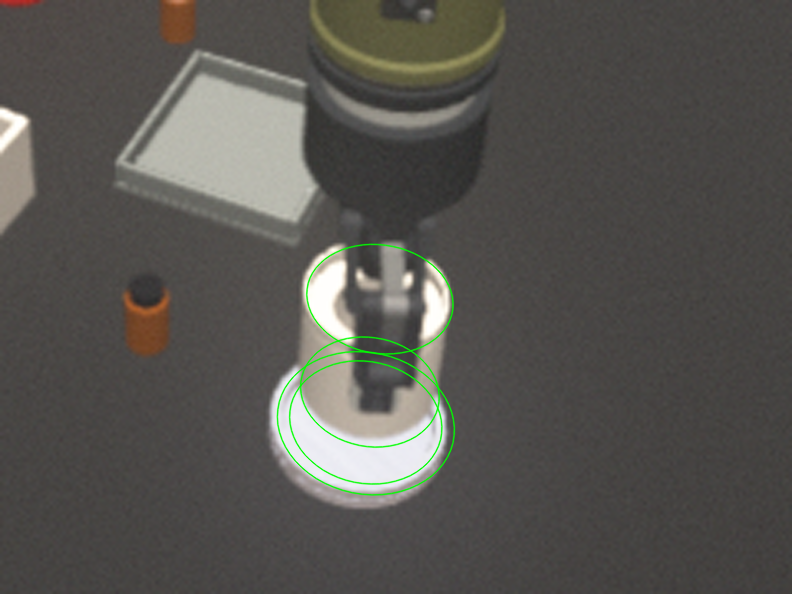

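Side crop: the cup foot is centred over the stand, with its foot at (370,395) against the recess at (362,420) lower down. The offset is under about 1.5 mm, so I'll lower, release and withdraw.

Call:
carry_out(motion=[{"slide": [0, -0.001, 0.012], "dr": [0, 0, 0], "fingers": 1}, {"slide": [0, -0.001, 0.024], "dr": [0, 0, 0], "fingers": 1}, {"slide": [0, -0.001, 0.032], "dr": [0, 0, 0], "fingers": 1}, {"slide": [0, -0.001, 0.033], "dr": [0, 0, 0], "fingers": 1}, {"slide": [0, -0.001, 0.033], "dr": [0, 0, 0], "fingers": 1}])

```text
time_s: 5.75
position: [0.4471, 0.1986, 0.0279]
orientation: [3.141, 0.001, -0.001]
ft_force: [-2.7, -0.4, 12.3]
finger_gap: 0.754
gripper_force: 67.1
```

Call:
carry_out(motion=[{"slide": [0, 0, 0], "dr": [0, 0, 0], "fingers": -1}, {"slide": [0, 0, 0], "dr": [0, 0, 0], "fingers": -1}, {"slide": [0, 0, 0], "dr": [0, 0, 0], "fingers": -1}, {"slide": [0, 0, 0], "dr": [0, 0, 0], "fingers": -1}, {"slide": [0, 0, -0.03], "dr": [0, 0, 0], "fingers": -1}, {"slide": [0, 0, -0.09], "dr": [0, 0, 0], "fingers": -1}, {"slide": [0.02, 0.06, -0.15], "dr": [0, 0, 0], "fingers": -1}, {"slide": [0.04, 0.12, -0.15], "dr": [0, 0, 0], "fingers": -1}, {"slide": [0.06, 0.18, -0.15], "dr": [0, 0, 0], "fingers": -1}, {"slide": [0.08, 0.24, -0.15], "dr": [0, 0, 0], "fingers": -1}])

```text
time_s: 7.0
position: [0.5214, -0.0226, 0.1775]
orientation: [-3.141, -0.0, -0.002]
ft_force: [1.3, 0.4, 0.1]
finger_gap: 0.997
gripper_force: 0.0
```

```bash
python3 -c "
from h import *
st(); go(.596,-.2475,.12,-90)"
```

```text
t 7.0 p [ 0.5214 -0.0226  0.1775] ydir -90.0 zax [ 0.001  0.    -1.   ] F [1.3 0.4 0.1] gap 0.997 gf 0.0 q7 -1.69
slide [0.0745 0.2249 0.0576] dr [-0.01 -0.07  0.02]
```

Call:
carry_out(motion=[{"slide": [0.07, 0.206, 0], "dr": [0, 0, 0], "fingers": -1}, {"slide": [0.07, 0.206, 0], "dr": [0, 0, 0], "fingers": -1}, {"slide": [0.07, 0.206, 0.03], "dr": [0, 0, 0], "fingers": -1}, {"slide": [0.07, 0.206, 0.057], "dr": [0, 0, 0], "fingers": -1}, {"slide": [0.07, 0.206, 0.057], "dr": [0, 0, 0], "fingers": -1}, {"slide": [0.07, 0.206, 0.057], "dr": [0, 0, 0], "fingers": -1}, {"slide": [0.07, 0.206, 0.057], "dr": [0, 0, 0], "fingers": -1}])

```text
time_s: 7.88
position: [0.5916, -0.2249, 0.1213]
orientation: [-3.141, -0.004, -0.003]
ft_force: [0.1, -0.0, 0.1]
finger_gap: 1.0
gripper_force: 0.0
```

```bash
python3 -c "
from h import *
st(); c=imaging.capture('side'); d=imaging.capture('top')
C=[circ(.596,-.2475,.058,.054),circ(.596,-.2475,0,.054)]
crop(c,C,(220,110,380,230),'a.png',3.3)
T=[circ(.448,.197,.072,.066),circ(.448,.197,.014,.086)]
crop(d,T,(140,200,250,310),'b.png',3.6); crop(c,T,(300,260,420,380),'c.png',3.3)
a,b,e=[cv2.imread('pics/%s.png'%n) for n in 'abc']; b=b[:396,:396]
I=np.zeros((600,800,3),np.uint8); I[:396,:396]=cv2.resize(a,(396,396*3//4)).repeat(1,0)[:396].shape and 0
I[:200,:0]=0
I[:297,:396]=cv2.resize(a,(396,297)); I[:396,400:796]=b; I[300:600,:300]=cv2.resize(e,(300,300))
cv2.imwrite('pics/m.png',I); go(.596,-.2475,.015,-90)"
```

```text
t 7.88 p [ 0.5916 -0.2249  0.1213] ydir -89.9 zax [ 0.002  0.001 -1.   ] F [ 0.1 -0.   0.1] gap 1.0 gf 0.0 q7 -1.38
slide [0.0043 0.0221 0.1063] dr [-0.   -0.1   0.12]
```

View pics/m.png

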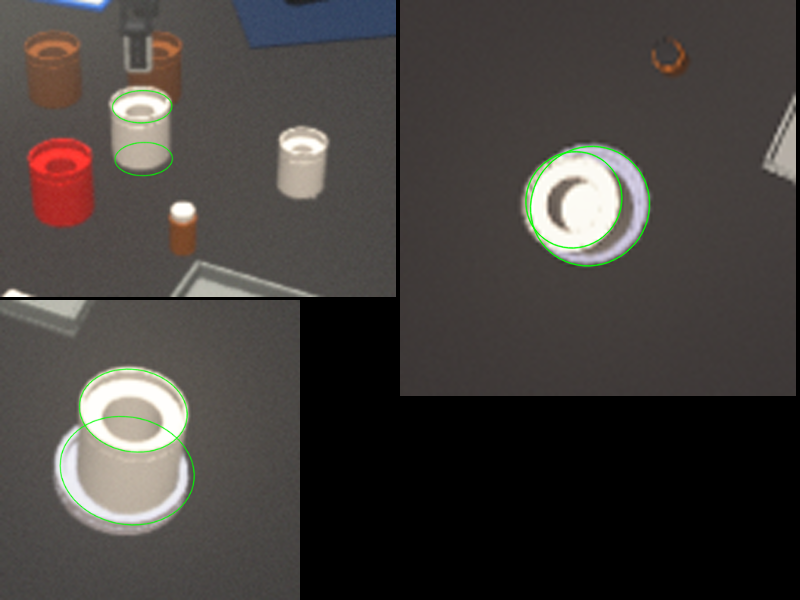

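The large cup at picture (130,410) sits upright and centred in the stand. The white medium cup at (140,105) in the inset matches its overlay; red (60,160) and brown (52,50), (155,50) are the decoys. Going for the medium cup.

Call:
carry_out(motion=[{"slide": [0.0045, 0.0225, 0], "dr": [0, 0, 0], "fingers": -1}, {"slide": [0.0045, 0.0225, 0.03], "dr": [0, 0, 0], "fingers": -1}, {"slide": [0.0045, 0.0225, 0.07], "dr": [0, 0, 0], "fingers": -1}, {"slide": [0.0045, 0.0225, 0.1], "dr": [0, 0, 0], "fingers": -1}, {"slide": [0.0045, 0.0225, 0.105], "dr": [0, 0, 0], "fingers": -1}, {"slide": [0.0045, 0.0225, 0.105], "dr": [0, 0, 0], "fingers": 1}, {"slide": [0.0045, 0.0225, 0.105], "dr": [0, 0, 0], "fingers": 1}, {"slide": [0.0045, 0.0225, 0.105], "dr": [0, 0, 0], "fingers": 1}, {"slide": [0.0045, 0.0225, 0.105], "dr": [0, 0, 0], "fingers": 1}, {"slide": [0.0045, 0.0225, 0.105], "dr": [0, 0, 0], "fingers": 1}])

```text
time_s: 9.22
position: [0.5968, -0.2499, 0.0171]
orientation: [3.14, -0.0, 0.006]
ft_force: [0.2, -0.4, 6.7]
finger_gap: 0.613
gripper_force: 63.6
```

```bash
python3 -c "
from h import *
st()"
```

```text
t 9.22 p [ 0.5968 -0.2499  0.0171] ydir -90.0 zax [ 0.004 -0.001 -1.   ] F [ 0.2 -0.4  6.7] gap 0.613 gf 63.6 q7 -1.37
```

Call:
carry_out(motion=[{"slide": [0, 0, -0.04], "dr": [0, 0, 0], "fingers": 1}, {"slide": [0, 0, -0.09], "dr": [0, 0, 0], "fingers": 1}, {"slide": [0, 0, -0.13], "dr": [0, 0, 0], "fingers": 1}, {"slide": [-0.02, -0.05, -0.13], "dr": [0, 0, 0], "fingers": 1}, {"slide": [-0.04, -0.1, -0.13], "dr": [0, 0, 0], "fingers": 1}, {"slide": [-0.06, -0.15, -0.13], "dr": [0, 0, 0], "fingers": 1}, {"slide": [-0.08, -0.2, -0.13], "dr": [0, 0, 0], "fingers": 1}, {"slide": [-0.1, -0.25, -0.13], "dr": [0, 0, 0], "fingers": 1}, {"slide": [-0.12, -0.3, -0.13], "dr": [0, 0, 0], "fingers": 1}, {"slide": [-0.12, -0.3, -0.13], "dr": [0, 0, 0], "fingers": 1}])

```text
time_s: 10.48
position: [0.4735, 0.0561, 0.1455]
orientation: [-3.139, -0.015, 0.002]
ft_force: [0.3, -0.6, -1.0]
finger_gap: 0.613
gripper_force: 63.5
```

```bash
python3 -c "
from h import *
st(); go(.448,.198,.12,-90)"
```

```text
t 10.47 p [0.4735 0.0561 0.1455] ydir -89.5 zax [-0.001  0.003 -1.   ] F [ 0.3 -0.6 -1. ] gap 0.613 gf 63.5 q7 -1.82
slide [-0.0241 -0.142   0.0259] dr [-0.16  0.06  0.54]
```

Call:
carry_out(motion=[{"slide": [-0.01, -0.05, 0], "dr": [0, 0, 0], "fingers": 1}, {"slide": [-0.02, -0.1, 0], "dr": [0, 0, 0], "fingers": 1}, {"slide": [-0.0285, -0.14, 0], "dr": [0, 0, 0], "fingers": 1}, {"slide": [-0.0285, -0.147, 0.015], "dr": [0, 0, 0], "fingers": 1}, {"slide": [-0.0285, -0.147, 0.03], "dr": [0, 0, 0], "fingers": 1}, {"slide": [-0.0285, -0.147, 0.03], "dr": [0, 0, 0], "fingers": 1}, {"slide": [-0.0285, -0.147, 0.03], "dr": [0, 0, 0], "fingers": 1}])

```text
time_s: 11.35
position: [0.4474, 0.1965, 0.1153]
orientation: [3.141, -0.003, 0.001]
ft_force: [0.2, -0.6, -1.2]
finger_gap: 0.613
gripper_force: 63.7
```

```bash
python3 -c "
from h import *
st(); c=imaging.capture('side')
x,y,z=r.state()['position']; b=z-.0171
C=[circ(x-.001,y,b+.058,.054),circ(x-.001,y,b,.054),circ(.4475,.198,.072,.066)]
crop(c,C,(260,180,460,330),'s3.png',4)"
```

```text
t 11.35 p [0.4474 0.1965 0.1153] ydir -90.1 zax [ 0.    -0.001 -1.   ] F [ 0.2 -0.6 -1.2] gap 0.613 gf 63.7 q7 -2.06
```

View pics/s3.png

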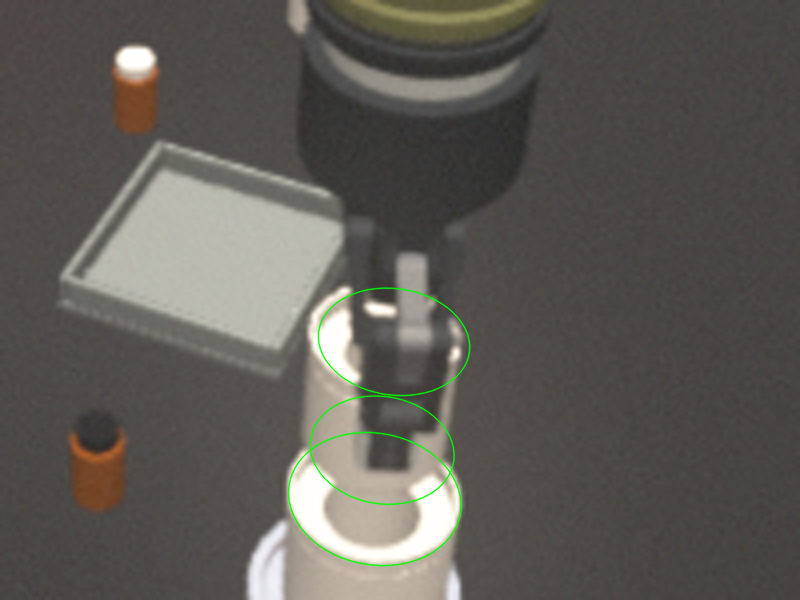

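The held medium cup, with its foot near (377,445), sits about 7 px (2 mm) to the +x side of the large mouth centred at (375,498). I'll correct by −2 mm in x and lower.

Call:
carry_out(motion=[{"slide": [-0.002, -0.0015, 0], "dr": [0, 0, 0], "fingers": 1}, {"slide": [-0.002, -0.0015, 0.01], "dr": [0, 0, 0], "fingers": 1}, {"slide": [-0.002, -0.0015, 0.02], "dr": [0, 0, 0], "fingers": 1}, {"slide": [-0.002, -0.0015, 0.03], "dr": [0, 0, 0], "fingers": 1}, {"slide": [-0.002, -0.0015, 0.036], "dr": [0, 0, 0], "fingers": 1}, {"slide": [-0.002, -0.0015, 0.037], "dr": [0, 0, 0], "fingers": 1}, {"slide": [-0.002, -0.0015, 0.037], "dr": [0, 0, 0], "fingers": 1}])

```text
time_s: 12.28
position: [0.4444, 0.199, 0.079]
orientation: [3.141, -0.0, -0.0]
ft_force: [-3.4, -1.1, 15.1]
finger_gap: 0.612
gripper_force: 65.5
```

Call:
carry_out(motion=[{"slide": [0, 0, 0], "dr": [0, 0, 0], "fingers": -1}, {"slide": [0, 0, 0], "dr": [0, 0, 0], "fingers": -1}, {"slide": [0, 0, 0], "dr": [0, 0, 0], "fingers": -1}, {"slide": [0, 0, 0], "dr": [0, 0, 0], "fingers": -1}, {"slide": [0, 0, -0.03], "dr": [0, 0, 0], "fingers": -1}, {"slide": [0, 0, -0.08], "dr": [0, 0, 0], "fingers": -1}, {"slide": [0.02, 0.06, -0.11], "dr": [0, 0, 0], "fingers": -1}, {"slide": [0.03, 0.12, -0.11], "dr": [0, 0, 0], "fingers": -1}, {"slide": [0.03, 0.18, -0.11], "dr": [0, 0, 0], "fingers": -1}, {"slide": [0.03, 0.24, -0.11], "dr": [0, 0, 0], "fingers": -1}])

```text
time_s: 13.52
position: [0.4749, -0.0427, 0.1881]
orientation: [3.141, 0.0, 0.001]
ft_force: [1.5, -0.4, -0.3]
finger_gap: 0.996
gripper_force: 0.0
```

Call:
carry_out(motion=[{"slide": [0, 0.05, 0], "dr": [0, 0, 0], "fingers": -1}, {"slide": [0, 0.1, 0], "dr": [0, 0, 0], "fingers": -1}, {"slide": [-0.026, 0.15, 0.04], "dr": [0, 0, 0], "fingers": -1}, {"slide": [-0.026, 0.162, 0.08], "dr": [0, 0, 0], "fingers": -1}, {"slide": [-0.026, 0.162, 0.08], "dr": [0, 0, 0], "fingers": -1}, {"slide": [-0.026, 0.162, 0.08], "dr": [0, 0, 0], "fingers": -1}, {"slide": [-0.026, 0.162, 0.08], "dr": [0, 0, 0], "fingers": -1}])

```text
time_s: 14.4
position: [0.4504, -0.2017, 0.1096]
orientation: [3.141, 0.003, 0.005]
ft_force: [0.4, -1.2, -0.2]
finger_gap: 0.997
gripper_force: 0.0
```

```bash
python3 -c "
from h import *
st(); c=imaging.capture('side'); d=imaging.capture('top')
C=[circ(.449,-.204,.05,.042),circ(.449,-.204,0,.042)]
T=[circ(.447,.1985,.12,.054),circ(.4475,.1985,.072,.066)]
crop(c,C,(290,130,390,230),'a.png',4); crop(d,T,(140,205,240,305),'b.png',4); crop(c,T,(300,220,400,320),'c.png',4)
a,b,e=[cv2.resize(cv2.imread('pics/%s.png'%n),(400,400)) for n in 'abc']
I=np.hstack([a[:,:260],b[:,:260],e[:,:280]])
cv2.imwrite('pics/m2.png',I); go(.449,-.204,.012,-90)"
```

```text
t 14.4 p [ 0.4504 -0.2017  0.1096] ydir -89.9 zax [ 0.003 -0.    -1.   ] F [ 0.4 -1.2 -0.2] gap 0.997 gf 0.0 q7 -1.36
slide [-0.0013  0.0019  0.0974] dr [ 0.03 -0.15  0.1 ]
```

View pics/m2.png

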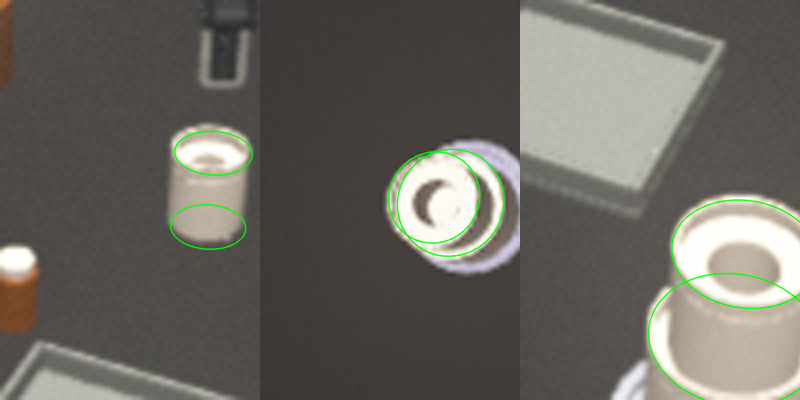

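The medium cup is seated upright in the large one. The small white cup at (208,160) in the left inset is within about 2 mm of its overlay. Picking it.

Call:
carry_out(motion=[{"slide": [0, 0.003, 0], "dr": [0, 0, 0], "fingers": -1}, {"slide": [0, 0.003, 0.03], "dr": [0, 0, 0], "fingers": -1}, {"slide": [0, 0.003, 0.07], "dr": [0, 0, 0], "fingers": -1}, {"slide": [0, 0.003, 0.095], "dr": [0, 0, 0], "fingers": -1}, {"slide": [0, 0.003, 0.097], "dr": [0, 0, 0], "fingers": 0}, {"slide": [0, 0.003, 0.097], "dr": [0, 0, 0], "fingers": 1}, {"slide": [0, 0.003, 0.097], "dr": [0, 0, 0], "fingers": 1}, {"slide": [0, 0.003, 0.097], "dr": [0, 0, 0], "fingers": 1}, {"slide": [0, 0.003, 0.097], "dr": [0, 0, 0], "fingers": 1}, {"slide": [0, 0.003, 0.097], "dr": [0, 0, 0], "fingers": 1}])

```text
time_s: 15.75
position: [0.4495, -0.2062, 0.0124]
orientation: [3.141, -0.0, 0.003]
ft_force: [-0.2, 0.4, 7.2]
finger_gap: 0.487
gripper_force: 61.2
```

```bash
python3 -c "
from h import *
st()"
```

```text
t 15.75 p [ 0.4495 -0.2062  0.0124] ydir -90.0 zax [ 0.002 -0.001 -1.   ] F [-0.2  0.4  7.2] gap 0.487 gf 61.2 q7 -1.38
```

Call:
carry_out(motion=[{"slide": [0, 0, -0.04], "dr": [0, 0, 0], "fingers": 1}, {"slide": [0, 0, -0.1], "dr": [0, 0, 0], "fingers": 1}, {"slide": [0.01, -0.02, -0.15], "dr": [0, 0, 0], "fingers": 1}, {"slide": [0.02, -0.07, -0.17], "dr": [0, 0, 0], "fingers": 1}, {"slide": [0.02, -0.12, -0.17], "dr": [0, 0, 0], "fingers": 1}, {"slide": [0.02, -0.17, -0.17], "dr": [0, 0, 0], "fingers": 1}, {"slide": [0.02, -0.22, -0.17], "dr": [0, 0, 0], "fingers": 1}, {"slide": [0.02, -0.26, -0.17], "dr": [0, 0, 0], "fingers": 1}, {"slide": [0.02, -0.26, -0.17], "dr": [0, 0, 0], "fingers": 1}, {"slide": [0.02, -0.26, -0.17], "dr": [0, 0, 0], "fingers": 1}])

```text
time_s: 17.0
position: [0.4686, 0.0534, 0.1813]
orientation: [3.141, -0.001, 0.0]
ft_force: [-0.4, -0.5, 0.2]
finger_gap: 0.485
gripper_force: 61.1
```

```bash
python3 -c "
from h import *
st(); go(.446,.1985,.16,-90)"
```

```text
t 17.0 p [0.4686 0.0534 0.1813] ydir -90.0 zax [ 0.    -0.001 -1.   ] F [-0.4 -0.5  0.2] gap 0.485 gf 61.1 q7 -1.81
slide [-0.0227 -0.1451  0.0212] dr [ 0.05 -0.01 -0.04]
```

Call:
carry_out(motion=[{"slide": [-0.01, -0.05, 0], "dr": [0, 0, 0], "fingers": 1}, {"slide": [-0.02, -0.1, 0], "dr": [0, 0, 0], "fingers": 1}, {"slide": [-0.023, -0.14, 0], "dr": [0, 0, 0], "fingers": 1}, {"slide": [-0.023, -0.145, 0.01], "dr": [0, 0, 0], "fingers": 1}, {"slide": [-0.023, -0.145, 0.021], "dr": [0, 0, 0], "fingers": 1}, {"slide": [-0.023, -0.145, 0.021], "dr": [0, 0, 0], "fingers": 1}, {"slide": [-0.023, -0.145, 0.021], "dr": [0, 0, 0], "fingers": 1}])

```text
time_s: 17.88
position: [0.4461, 0.1975, 0.16]
orientation: [3.141, -0.005, -0.0]
ft_force: [0.3, -0.6, -1.3]
finger_gap: 0.485
gripper_force: 61.2
```

```bash
python3 -c "
from h import *
st(); c=imaging.capture('side')
x,y,z=r.state()['position']; b=z-.0124
C=[circ(x,y,b+.05,.042),circ(x,y,b,.042),circ(.447,.1985,.12,.054)]
crop(c,C,(270,130,450,280),'s4.png',4)"
```

```text
t 17.88 p [0.4461 0.1975 0.16  ] ydir -90.2 zax [-0.    -0.001 -1.   ] F [ 0.3 -0.6 -1.3] gap 0.485 gf 61.2 q7 -2.06
```

View pics/s4.png

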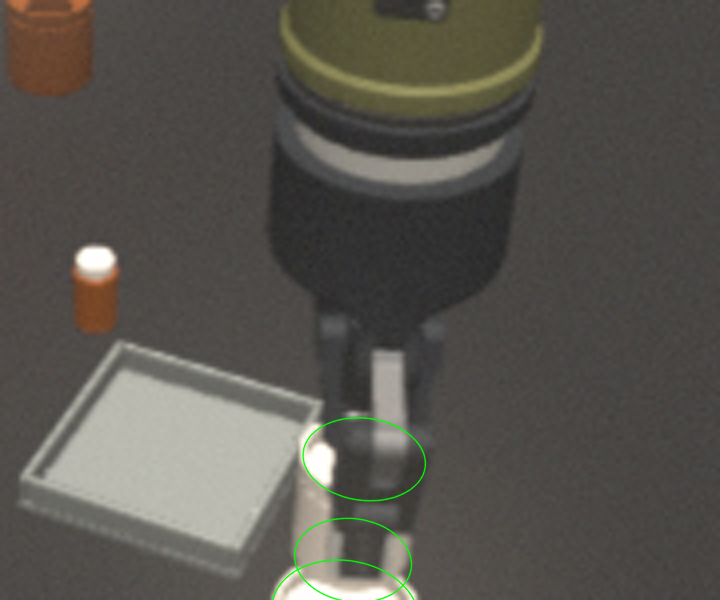

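The small cup, with its foot near (350,560), is about 3 px (1 mm) to +x of the medium mouth near (344,600). I'll correct 1 mm and lower.

Call:
carry_out(motion=[{"slide": [-0.001, -0.001, 0], "dr": [0, 0, 0], "fingers": 1}, {"slide": [-0.001, -0.001, 0.01], "dr": [0, 0, 0], "fingers": 1}, {"slide": [-0.001, -0.001, 0.02], "dr": [0, 0, 0], "fingers": 1}, {"slide": [-0.001, -0.001, 0.03], "dr": [0, 0, 0], "fingers": 1}, {"slide": [-0.001, -0.001, 0.037], "dr": [0, 0, 0], "fingers": 1}, {"slide": [-0.001, -0.001, 0.0385], "dr": [0, 0, 0], "fingers": 1}, {"slide": [-0.001, -0.001, 0.0385], "dr": [0, 0, 0], "fingers": 1}])

```text
time_s: 18.8
position: [0.4446, 0.2001, 0.1223]
orientation: [3.142, -0.0, 0.0]
ft_force: [-2.4, 0.3, 12.7]
finger_gap: 0.483
gripper_force: 62.5
```

Call:
carry_out(motion=[{"slide": [0, 0, 0], "dr": [0, 0, 0], "fingers": -1}, {"slide": [0, 0, 0], "dr": [0, 0, 0], "fingers": -1}, {"slide": [0, 0, 0], "dr": [0, 0, 0], "fingers": -1}, {"slide": [0, 0, 0], "dr": [0, 0, 0], "fingers": -1}, {"slide": [0, 0, -0.03], "dr": [0, 0, 0], "fingers": -1}, {"slide": [0, 0, -0.07], "dr": [0, 0, 0], "fingers": -1}, {"slide": [0.05, 0.02, -0.08], "dr": [0, 0, 5], "fingers": -1}, {"slide": [0.1, 0.06, -0.08], "dr": [0, 0, 12], "fingers": -1}, {"slide": [0.15, 0.1, -0.06], "dr": [0, 0, 20], "fingers": -1}, {"slide": [0.2, 0.13, -0.02], "dr": [0, 0, 25], "fingers": -1}])

```text
time_s: 20.05
position: [0.6377, 0.0741, 0.1499]
orientation: [-3.065, 0.687, -0.006]
ft_force: [0.4, 0.9, 0.2]
finger_gap: 1.0
gripper_force: 0.0
```

```bash
python3 -c "
from h import *
st(); go(.666,.049,.11,-115)"
```

```text
t 20.05 p [0.6377 0.0741 0.1499] ydir -115.3 zax [ 0.004 -0.    -1.   ] F [0.4 0.9 0.2] gap 1.0 gf 0.0 q7 -2.08
slide [0.0362 0.0106 0.04  ] dr [-0.08 -0.22 -0.28]
```

Call:
carry_out(motion=[{"slide": [0.028, 0.009, 0.02], "dr": [0, 0, 0], "fingers": -1}, {"slide": [0.028, 0.009, 0.04], "dr": [0, 0, 0], "fingers": -1}, {"slide": [0.028, 0.009, 0.04], "dr": [0, 0, 0], "fingers": -1}, {"slide": [0.028, 0.009, 0.04], "dr": [0, 0, 0], "fingers": -1}, {"slide": [0.028, 0.009, 0.04], "dr": [0, 0, 0], "fingers": -1}])

```text
time_s: 20.68
position: [0.6567, 0.0575, 0.1104]
orientation: [-3.067, 0.678, -0.002]
ft_force: [0.7, 0.7, 1.2]
finger_gap: 1.0
gripper_force: 0.0
```

```bash
python3 -c "
from h import *
st(); c=imaging.capture('side')
go(.666,.049,.015,-115)
C=[sq(.666,.049,.058,.054,65),sq(.666,.049,0,.054,65)]
crop(c,C,(180,190,290,290),'a.png',3.6)
T=[circ(.447,.199,.16,.042),circ(.447,.1985,.12,.054)]
crop(c,T,(300,190,410,290),'b.png',3.6)
cv2.imwrite('pics/m3.png',np.hstack([cv2.imread('pics/a.png'),cv2.imread('pics/b.png')]))
"
```

```text
t 20.68 p [0.6567 0.0575 0.1104] ydir -114.9 zax [ 0.002  0.001 -1.   ] F [0.7 0.7 1.2] gap 1.0 gf 0.0 q7 -2.05
slide [0.0117 0.0036 0.0953] dr [-0.06 -0.07  0.06]
```

View pics/m3.png

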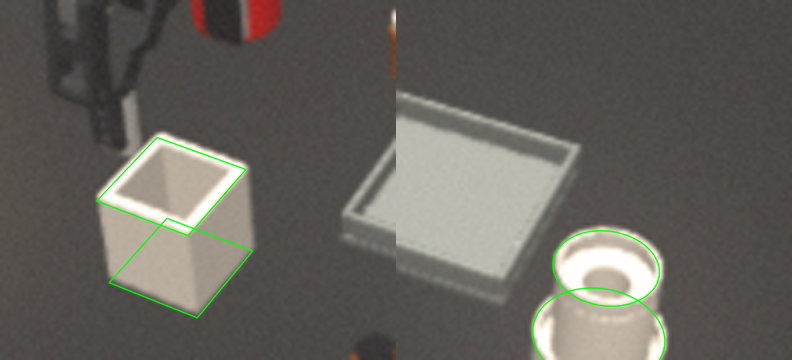

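The small cup is seated at (608,268), and the square cup matches its overlay with its top at (172,185). Gripping it.

Call:
carry_out(motion=[{"slide": [0.0115, 0.0035, 0], "dr": [0, 0, 0], "fingers": -1}, {"slide": [0.0115, 0.0035, 0.03], "dr": [0, 0, 0], "fingers": -1}, {"slide": [0.0115, 0.0035, 0.065], "dr": [0, 0, 0], "fingers": -1}, {"slide": [0.0115, 0.0035, 0.09], "dr": [0, 0, 0], "fingers": -1}, {"slide": [0.0115, 0.0035, 0.093], "dr": [0, 0, 0], "fingers": -1}, {"slide": [0.0115, 0.0035, 0.093], "dr": [0, 0, 0], "fingers": 1}, {"slide": [0.0115, 0.0035, 0.093], "dr": [0, 0, 0], "fingers": 1}, {"slide": [0.0115, 0.0035, 0.093], "dr": [0, 0, 0], "fingers": 1}, {"slide": [0.0115, 0.0035, 0.093], "dr": [0, 0, 0], "fingers": 1}, {"slide": [0.0115, 0.0035, 0.093], "dr": [0, 0, 0], "fingers": 1}])

```text
time_s: 21.98
position: [0.6669, 0.0482, 0.0179]
orientation: [-3.066, 0.68, -0.005]
ft_force: [-0.6, -0.7, 6.6]
finger_gap: 0.623
gripper_force: 63.8
```

```bash
python3 -c "
from h import *
st(); go(.507,0,.09,-115);go(.507,0,.022,-115)"
```

```text
t 21.98 p [0.6669 0.0482 0.0179] ydir -115.0 zax [ 0.003  0.    -1.   ] F [-0.6 -0.7  6.6] gap 0.623 gf 63.8 q7 -2.03
slide [-0.1243  0.1112 -0.0726] dr [-0.08 -0.17 -0.01]
slide [-0.1245  0.1113 -0.0046] dr [-0.08 -0.17 -0.01]
```

Call:
carry_out(motion=[{"slide": [0, 0, -0.04], "dr": [0, 0, 0], "fingers": 1}, {"slide": [0, 0, -0.07], "dr": [0, 0, 0], "fingers": 1}, {"slide": [-0.03, 0.028, -0.07], "dr": [0, 0, 0], "fingers": 1}, {"slide": [-0.06, 0.055, -0.07], "dr": [0, 0, 0], "fingers": 1}, {"slide": [-0.09, 0.085, -0.07], "dr": [0, 0, 0], "fingers": 1}, {"slide": [-0.124, 0.111, -0.07], "dr": [0, 0, 0], "fingers": 1}, {"slide": [-0.124, 0.111, -0.05], "dr": [0, 0, 0], "fingers": 1}, {"slide": [-0.124, 0.111, -0.03], "dr": [0, 0, 0], "fingers": 1}, {"slide": [-0.124, 0.111, -0.03], "dr": [0, 0, 0], "fingers": 1}])

```text
time_s: 23.1
position: [0.5052, 0.0001, 0.0454]
orientation: [3.067, -0.68, -0.004]
ft_force: [0.3, 0.4, -1.1]
finger_gap: 0.624
gripper_force: 63.8
```

Call:
carry_out(motion=[{"slide": [0, 0, 0.01], "dr": [0, 0, 0], "fingers": 1}, {"slide": [0, 0, 0.02], "dr": [0, 0, 0], "fingers": 1}, {"slide": [0, 0, 0.025], "dr": [0, 0, 0], "fingers": 1}, {"slide": [0, 0, 0.026], "dr": [0, 0, 0], "fingers": 1}, {"slide": [0, 0, 0.026], "dr": [0, 0, 0], "fingers": 1}])

```text
time_s: 23.72
position: [0.5059, 0.0002, 0.0218]
orientation: [-3.067, 0.68, -0.001]
ft_force: [-4.0, -0.2, 17.2]
finger_gap: 0.628
gripper_force: 66.0
```

Seated. I'll release and move clear.

Call:
carry_out(motion=[{"slide": [0, 0, 0], "dr": [0, 0, 0], "fingers": -1}, {"slide": [0, 0, 0], "dr": [0, 0, 0], "fingers": -1}, {"slide": [0, 0, 0], "dr": [0, 0, 0], "fingers": -1}, {"slide": [0, 0, 0], "dr": [0, 0, 0], "fingers": -1}, {"slide": [0, 0, -0.03], "dr": [0, 0, 0], "fingers": -1}, {"slide": [0, 0, -0.08], "dr": [0, 0, 0], "fingers": -1}, {"slide": [0, 0, -0.14], "dr": [0, 0, 0], "fingers": -1}, {"slide": [0, 0.06, -0.18], "dr": [0, 0, 0], "fingers": -1}, {"slide": [0, 0.12, -0.18], "dr": [0, 0, 0], "fingers": -1}, {"slide": [0.04, 0.16, -0.18], "dr": [0, 0, 0], "fingers": -1}])

```text
time_s: 24.98
position: [0.471, -0.1625, 0.2008]
orientation: [-3.067, 0.68, 0.006]
ft_force: [2.1, 0.5, 0.6]
finger_gap: 1.001
gripper_force: 0.0
```

Call:
carry_out(motion=[{"slide": [0.06, 0.06, 0], "dr": [0, 0, 0], "fingers": -1}, {"slide": [0.06, 0.06, 0], "dr": [0, 0, 0], "fingers": -1}, {"slide": [0.06, 0.06, 0], "dr": [0, 0, 0], "fingers": -1}, {"slide": [0.06, 0.06, 0], "dr": [0, 0, 0], "fingers": -1}, {"slide": [0.06, 0.06, 0], "dr": [0, 0, 0], "fingers": -1}])

```text
time_s: 25.6
position: [0.5035, -0.2396, 0.2001]
orientation: [-3.067, 0.676, 0.001]
ft_force: [-0.4, 0.7, 0.5]
finger_gap: 1.002
gripper_force: 0.0
```

```bash
python3 -c "
from h import *
st(); c=imaging.capture('side')
crop(c,[],(200,150,440,350),'fin.png',3)"
```

```text
t 25.6 p [ 0.5035 -0.2396  0.2001] ydir -114.9 zax [-0.001  0.001 -1.   ] F [-0.4  0.7  0.5] gap 1.002 gf 0.0 q7 -1.59
```

View pics/fin.png

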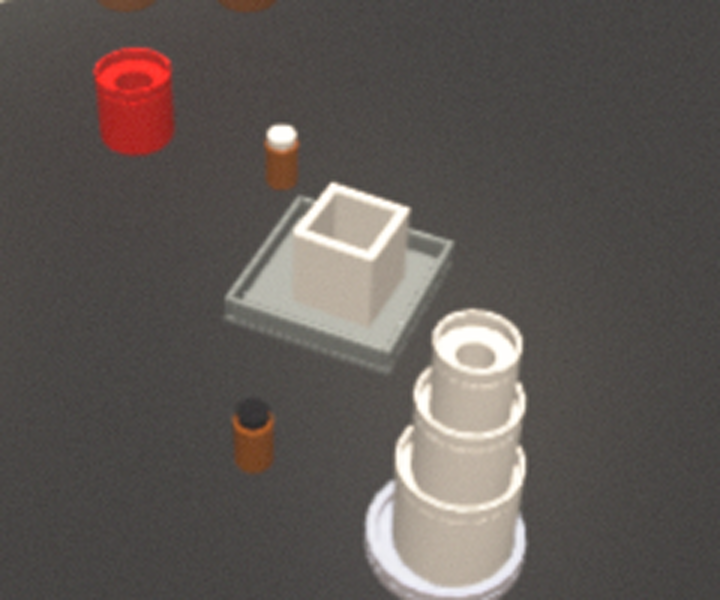

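The three cups are stacked upright and seated on the stand (470,340 down to 460,560). The square cup stands in the tray (350,250), and both vials are upright and untouched (282,155), (253,435).

```bash
python3 -c "
from plant import r
print(r.close_job())"
```

```text
the job is handed in; nothing more can be done
None
```

The job is handed in: the last picture showed the three round cups nested upright on the stand, the square cup standing in the tray and both vials still upright, with 25.6 s of the 112 s used; no verdict was returned.

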